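Hold a cemented drawer knob under the bonding press

ROBOT

A 7-joint arm with a two-finger parallel gripper is mounted at the origin on a cart in front of the work surface, level with it; the furniture and walls round the work are solid. World frame = base frame: x ahead of the robot, y to its left, z up, the work surface at z = 0. Lengths are in mm, angles in rad, forces in N, time in s.
With the tool pointing down it reaches from about 425 to 1025 mm from the base axis. Payload 3.6 kg.
Tool frame: the origin (TCP) lies between the finger pads; the fingertips stand 17 mm ahead of it and the grasp point (between the pads) lies 2 mm behind it; z points along the fingers, y is the line along which they close (so a half turn about z gives the same grasp; the last joint's range is limited). The gripper opens to 85 mm and grips with 20 to 120 N. Pads are 22 mm wide; open, the fingers measure 114 mm over their backs; the gripper's body (76 mm by 85 mm) begins 54 mm behind the grasp point. The pads swing forward as they close: fully open they stand 13 mm farther back than shut.
Start: joints at [1.05, 0.591, 0.048, 1.609, -0.033, 0.943, -0.034], TCP at [300.123, -659.966, 248.302] pointing down, gripper open.
Joint ranges: [-2.69, 2.69], [-0.47, 2.24], [-1.27, 1.36], [0.19, 2.51], [-1.53, 4.68], [0.08, 2.07], [-3.09, 3.09]. Speed limits (rad/s): [2.57, 2.57, 3.14, 3.14, 3.14, 3.14, 3.14].

INTERFACE

Orientations are given as a unit quaternion [x, y, z, w].
In Python, from bench import env, optics gives the robot as it stands. The module is installed in compiled form; this text tells all that it offers.
- The arm moves only by the tool apply_moves, never from a script. Its argument "targets" is a list of rows, each a list of 5 numbers: the closure, from 0 (fully open) to 1 (shut), then the shift along the world's x, y, z in mm, then the turn about the world's z in degrees. In form: [[claw, dx, dy, dz, spin], ...]. A call has 1 to 10 rows; each row shifts and turns the commanded pose from where the row before left it; what a row does not reach is not made up. A row lasts 1/10 s, in which the tool goes at most 50 mm and 8.59 degrees, less where a joint would pass 70% of its speed; a pose out of reach is approached as far as the arm can. A call with a gripper value outside its range is refused whole. The fingers move at their own pace and stop on an object; "force" is the grip in N (left out, the last holds). Time passes only in rows, so rows that do not move let the fingers close. It gives the time, the measured TCP pose, the force, the opening and the grip force at its end, in the units of the state.
- env.get_obs(): the state, without advancing time (a new reading comes with each control period).
- optics.capture(name): name is "side" or "top"; returns the picture (420x560x3 uint8, red, green, blue); there is no depth.
- optics.get_calibration(name): a dict with "fovy" (degrees; the focal length in pixels is half the picture's height over the tangent of half this angle, whatever the lens; pixels are square), "cx", "cy" (the principal point, pixels), "k1" (the pictures are not rectified: a ray, as slopes to the right and down, at radius r is drawn at 1 + k1 r^2 times it, then the intrinsics apply), "R" (3x3) and "t" (3): a world point X has camera coordinates R X + t. Camera axes: x right, y down, z forward; pixel columns grow to the right and rows downward; lengths in mm; the calibration is good to about 2 mm. A picture is of the moment at which its call begins. get_calibration takes no time and is no camera call.
- env.hand_in(): hands the job in; it is judged then, once.
The state is a dict: "time": time; "qpos": joint angles; "qvel": joint speeds; "tau": joint torques, N m; "ee_pos": TCP position; "eef_rot": TCP orientation; "wrist_force": force on the tool from outside, world axes, zero at the start; "wrist_torque": the same for the moment, N m; "opening": finger opening in mm; "grasp_force": force on a finger pad.
Only numpy, scipy, OpenCV 4.12 (cv2) and the standard library are available. Lean on these libraries where they do the work, as an engineer would, in place of code of your own. Each camera call takes 0.05 s, during which the arm holds its last target. There are 200 camera calls.

TASK

The stone cap of the brass drawer knob has just been laid in cement and must be kept under the press while it sets: stand the stone-capped knob upright in the pocket of the loading shuttle, let go of it, and slide the shuttle fully home under the ram. Then bring the hand lever down until the sprung pad is squeezed to about half of its 8 mm travel, where the groove of its spindle meets the ram, never squeezing it near the end of its travel, which cracks the stone; finish while holding the lever down there. Leave the other things on the counter alone.

Things in the scene. Friction and masses are not known exactly. Their poses are not given: they have to be found in the camera images.
- stone_knob: loose brass drawer knob, a plain cylinder 31 mm across and 18 mm high, foot bevelled over the lowest 3 mm (to 26 mm), with a domed pale stone cap rising to 24 mm; about 70 g. Origin: centre of the underside, z up. Starts upright on the counter, right or left of the press; bare_knob has the other place. Grip the brass by its sides, 9 mm above its foot and up
- bare_knob: bystander: a brass knob of the same 31 mm by 18 mm that is still an open, empty cup with no stone. Origin: centre of the underside
- press: fixed green lever press. Origin: on the counter straight below the ram's axis; x points to its column (away from the robot), y to its left, z up; turned 0.1 to 0.45 rad counterclockwise. Bed 150 mm wide, x = -63 to +123 mm, 18 mm high, with a 74 mm wide arm carrying the slideway on to y = +205 mm; head 58 mm wide, x = -26 to +106 mm, z = 101 to 199 mm; the ram stands up to z = 218 mm
- shuttle (a joint): loading shuttle, a steel plate on a slideway along the press's y axis: 0 = fully out to the left (loading place, pocket 120 mm left of the ram), 0.120 m = home against its end stop with the pocket under the ram. It stays where it is left; about 2 N of friction. Starts between 0 and 0.02 m
- nest (a point): centre of the shuttle's round pocket, on its floor, 31 mm above the counter: the pocket is 34 mm across and 6 mm deep with a 2 mm chamfer, in a 50 x 56 mm aluminium plate. Same axes as the press. The knob seated there has its origin on this point
- shuttle_grip (a point): middle of the shuttle's upright black grip, a round post 22 mm across, standing on the shuttle 98 mm to the left (+y of the press) of the pocket; its top is at z = 71 mm, this point at z = 59 mm. Can be gripped or pushed from above
- lever (a joint): hand lever, rad: 0 = up at rest (45 degrees above level, pointing to the robot), grows as its ball comes down, stop at 1.0; a return spring lifts it when let go. It gears the ram down by 24 mm per rad. With the knob seated under the ram the pad lands on the stone at about 0.59 rad; 0.17 rad more (0.76 rad) squeezes the pad by 4 mm. Holding the ball there takes about 7 N downward
- lever_pivot (a point): point on the lever's hinge axis in the plane in which the ball swings; fixed to the press at x = +32, y = -48, z = 150 mm of it. The hinge axis is the press's y axis
- lever_ball (a point): centre of the lever's black ball, 34 mm across, 140 mm from lever_pivot; at lever angle q it is at x = -140 cos(0.785 - q), z = +140 sin(0.785 - q) mm from the pivot along the press's x and z. It can be gripped from above, fingers closing along the press's y (it then turns between them as it follows the arc), or be pressed down from above
- press_pad (a joint): squeeze of the sprung pressure pad into the ram, m: 0 = free, 0.008 = bottomed; 2.8 N per mm, about 12 N at half. The pad hangs under the ram (26 mm thick) on a 14 mm spindle that slides up into it, 12 mm of it bare when free; a dark groove round the spindle meets the ram's end face at half travel (4 mm)
- pad_face (a point): centre of the pad's underside (rubber disc, 24 mm across), on the ram's axis; at rest 69 mm above the counter, 14 mm above the top of the seated stone
- pot (a point): obstacle, never moves: centre of the foot of the big lidded pot behind the right of the work, 270 mm across the body, 320 mm across lid and lugs, 230 mm high with a lid knob to 280 mm; a black handle sticks out of it at about 180 mm height toward the front right. Carry things over it and over the raised lever (ball top at 266 mm), not through them
- covered_machine (a point): obstacle, never moves: centre of the foot of the bag-covered machine behind the left of the work; about 250 mm across and 330 mm high, its near right corner at x = 0.58, y = 0.26 m
- cement_bottle: bystander: loose small white bottle with a black cap, 28 mm across, 70 mm high, on the counter near its front edge. Origin: centre of the underside
- tweezers: bystander: loose steel tweezers, 132 mm long, lying at the front of the counter. Origin: centre of the underside
- loupe: bystander: loose black eye loupe, 29 mm across, 33 mm high, standing at the front right. Origin: centre of the underside

How it is judged (in metres and radians):
On the way, in this order (a step that is already met when the one before it is completed fails the run):
1. the stone-capped knob stands seated in the pocket, let go, with the shuttle still out (horizontal distance between stone_knob and nest below 0.004 m and z of stone_knob in the frame of nest between -0.002 and 0.002 m and angle between stone_knob's own z axis and vertical below 0.08 rad and value of joint shuttle below 0.06 m and contact force between the fingers and stone_knob below 0.1 N), for 0.2 s.
2. the shuttle is fully home under the ram with the knob seated in it (horizontal distance between stone_knob and nest below 0.004 m and z of stone_knob in the frame of nest between -0.002 and 0.002 m and angle between stone_knob's own z axis and vertical below 0.08 rad and value of joint shuttle above 0.117 m and value of joint lever below 0.3 rad), for 0.2 s.
At the end, for the whole second after the job is handed in: the knob sits upright in the pocket (within 4 mm of its centre, on its floor within 2 mm), the shuttle is within 3 mm of its end stop, and the fingers hold the lever (more than 1.5 N) steadily so that the pad presses on the stone, squeezed by 2.5 to 5.8 mm (more than 5 N) (horizontal distance between stone_knob and nest below 0.004 m and z of stone_knob in the frame of nest between -0.002 and 0.002 m and angle between stone_knob's own z axis and vertical below 0.08 rad and value of joint shuttle above 0.117 m and value of joint press_pad between 0.0025 and 0.0058 m and contact force between press_pad and stone_knob above 5 N and contact force between the arm and stone_knob below 0.1 N and contact force between the fingers and lever above 1.5 N and velocity of joint lever between -0.1 and 0.1 rad/s); the arm keeps its last pose, push and grip.
It fails at once if the pad is squeezed almost to the end of its travel (over 7.3 mm): the stone cracks (value of joint press_pad above 0.0073 m).
It fails at once if the bare knob is disturbed (moved by more than 25 mm) (distance of bare_knob from where it was at the start of the episode above 0.025 m).
It fails at once if the cement bottle is disturbed (moved by more than 25 mm) (distance of cement_bottle from where it was at the start of the episode above 0.025 m).
It fails at once if the tweezers is disturbed (moved by more than 25 mm) (distance of tweezers from where it was at the start of the episode above 0.025 m).
It fails at once if the loupe is disturbed (moved by more than 25 mm) (distance of loupe from where it was at the start of the episode above 0.025 m).
It also fails if it takes over 72 s, if anything falls off the work surface, if the arm or the gripper's body presses on something with over 40 N, if the wrist force passes 120 N, or if a joint passes its speed limit or range.

## Working session

There is one attempt and no reset: what is moved stays moved. The work goes in short steps, Python scripts to look and compute and a tool call to move; the robot and the scene stay as the last step left them, time stands still between calls to the robot, and variables do not carry over. Pictures are saved under pics/ and viewed, at most 10 in all, crops included, and the job is handed in when it is done.

Besides the shell and the picture viewer there is one more tool, called after "Emit:" as name(argument=value, ...), one argument or row to a line, values as JSON. apply_moves: Moves the arm, as the interface text tells. Its arguments: {"type":"object","properties":{"targets":{"type":"array","items":{"type":"array","items":{"type":"number"}}},"force":{"type":"number"}},"required":["targets"]}

```bash
mkdir -p pics
cat > h.py <<'E'
import numpy as np, cv2
from bench import env, optics
def cal(n):
    c=optics.get_calibration(n); f=210/np.tan(np.radians(c["fovy"])/2)
    return f,c["cx"],c["cy"],c["k1"],np.array(c["R"]),np.array(c["t"])
def proj(n,X):
    f,cx,cy,k,R,t=cal(n); p=np.atleast_2d(X)@R.T+t; s=p[:,:2]/p[:,2:]
    s=s*(1+k*(s**2).sum(1,keepdims=True)); return s*f+[cx,cy]
def ray(n,uv):
    f,cx,cy,k,R,t=cal(n); d=(np.array(uv,float)-[cx,cy])/f; s=d.copy()
    for _ in range(20): s=d/(1+k*(s@s))
    return -R.T@t, R.T@np.append(s,1)
def atz(n,uv,z):
    o,d=ray(n,uv); return o+d*(z-o[2])/d[2]
def tri(a,b):
    A=np.zeros((3,3));B=np.zeros(3)
    for n,uv in (("side",a),("top",b)):
        o,d=ray(n,uv); d/=np.linalg.norm(d); P=np.eye(3)-np.outer(d,d); A+=P;B+=P@o
    return np.linalg.solve(A,B)
E
python3 - <<'E'
from h import *
for n in("side","top"):
    im=optics.capture(n)[:,:,::-1]; cv2.imwrite(f"pics/{n}0.png",im)
    cv2.imwrite(f"pics/{n}0b.png",cv2.resize(im,(800,600),interpolation=cv2.INTER_CUBIC))
    f,cx,cy,k,R,t=cal(n); print(n,f,cx,cy,k,-R.T@t,R[2])
print(env.get_obs())
E
```

```text
side 434.17245461106404 282.69890066108115 211.76039126012572 -0.05751424277924874 [  5.92474754 943.191599   631.2968627 ] [ 0.44448741 -0.81077654 -0.38088365]
top 465.49307511145906 281.71560847185077 213.57565232193045 -0.014318601635107155 [ 106.68179527  -90.35402346 1597.11665682] [ 0.28487759  0.0542965  -0.95702489]
{'time': 0.1, 'qpos': array([ 1.05048501,  0.59205421,  0.0483443 ,  1.60971676, -0.03329932,
        0.94270725, -0.03372459]), 'qvel': array([-3.45027257e-04, -8.63027250e-04, -4.53517011e-05, -4.37886246e-03,
        9.53919493e-04, -3.41154808e-04, -1.17034408e-03]), 'tau': array([ 4.22613462e-03, -5.49996328e+01,  1.55283932e+00, -1.98825145e+01,
        9.61776677e-03,  3.77801538e-03, -1.06269493e-05]), 'ee_pos': array([ 299.81483122, -659.30567399,  247.22839211]), 'eef_rot': array([ 9.77312413e-01,  2.11800296e-01, -2.88406515e-04, -9.99266969e-04]), 'wrist_force': array([-0.1719016 , -0.3059187 , -0.73490901]), 'wrist_torque': array([ 0.01183675,  0.01275476, -0.00503018]), 'grasp_force': 0.0, 'opening': 85.49085910155354}
```

View pics/side0b.png

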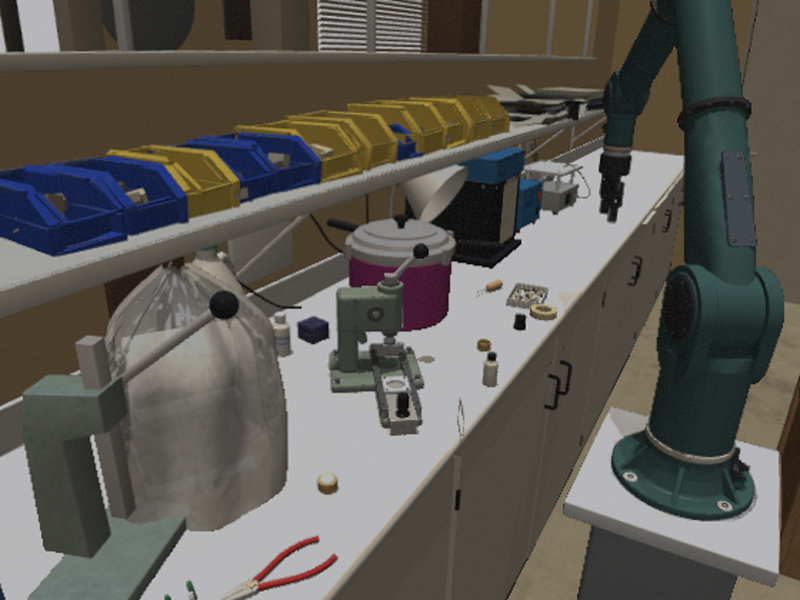

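View pics/top0b.png

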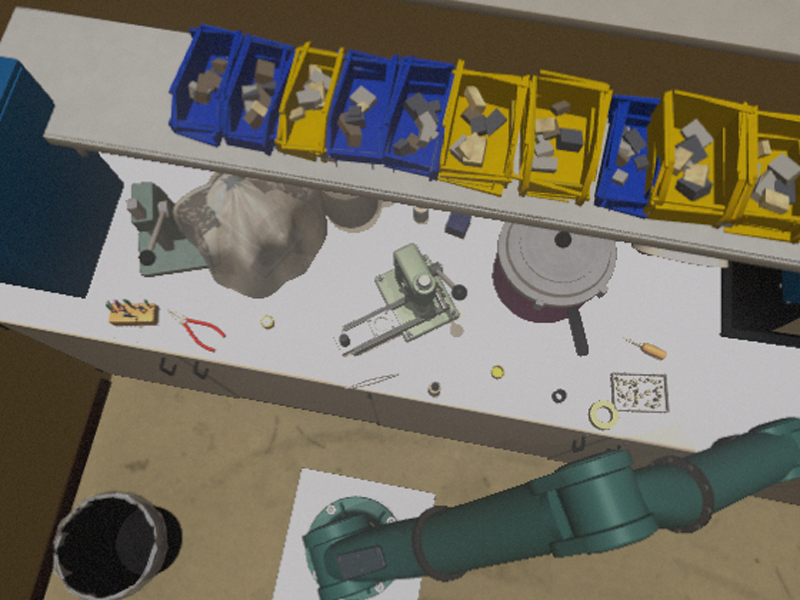

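The side view shows the press with its slideway and black grip (403,400), a pale-topped knob at (327,483), and a yellower one at (484,344). In the top view the knobs are at (267,321) and (497,372), the grip at (345,341) and the lever ball at (460,292). I'll enlarge these.

Run:
```python
from h import *
def crop(n,x,y,w,h,s):
    im=cv2.imread(f"pics/{n}0.png")[y:y+h,x:x+w]; return cv2.resize(im,(w*s,h*s),interpolation=cv2.INTER_CUBIC)
# A: press in both views, B: knobs
cv2.imwrite("pics/A.png",np.hstack([crop("side",220,160,80,150,4),crop("top",230,160,110,100,4)[:400] if 0 else cv2.copyMakeBorder(crop("top",230,160,110,100,4),0,200,0,0,0)]))
k=[crop("side",214,320,30,30,10),crop("side",325,226,30,30,10),crop("top",172,210,30,30,10),crop("top",333,245,30,30,10)]
cv2.imwrite("pics/B.png",np.vstack([np.hstack(k[:2]),np.hstack(k[2:])]))
```

```text
(no output)
```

View pics/A.png

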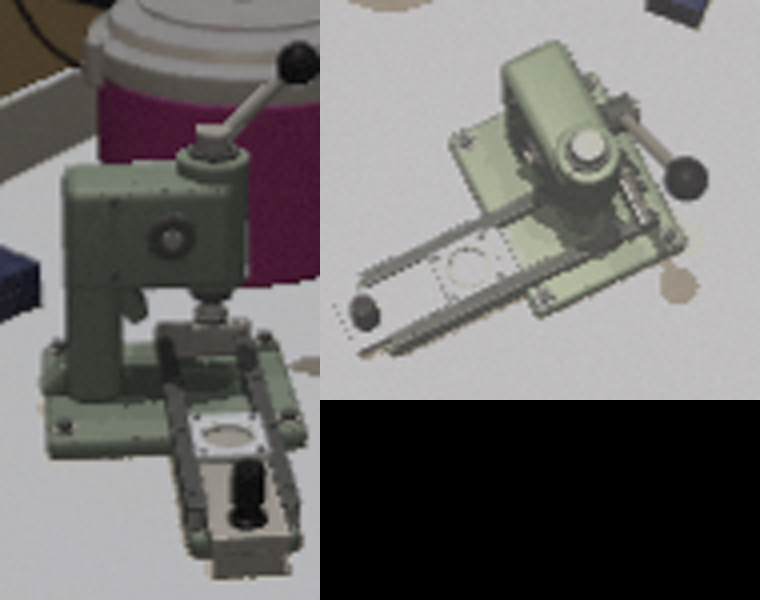

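View pics/B.png

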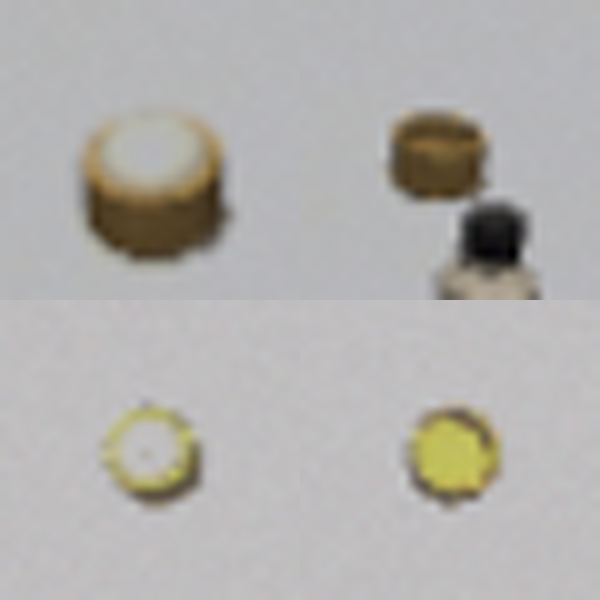

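The stone-capped knob is the left one: its rim is near (228.9,335.0) in the side view and (186.5,224.5) in the top view. The right one is the empty cup. I'll fit the press pose and the shuttle from the pocket, grip, ball and ram top in both views.

```bash
cat > fit.py <<'E'
from h import *
from scipy.optimize import least_squares
def pt(n,x,y):
    o=(220,160) if n=="side" else (230-80,160)  # composite x offset 320/4=80
    return np.array([(x+.5)/4-.5+o[0],(y+.5)/4-.5+o[1]])
M={"pocket":((227,437),(465,266)),"grip":((250,467),(365,309)),"ball":((298,62),(687,178)),"ram":((213,129),(588,146))}
M={k:(pt("side",*a),pt("top",*b)) for k,(a,b) in M.items()}
for k,(a,b) in M.items(): print(k,tri(a,b).round(1))
def pts(p,q=0,s=None):
    x,y,a=p[:3]; s=p[3] if s is None else s
    L={"pocket":[0,120-s,37],"grip":[0,218-s,71],"ball":[32-140*np.cos(.785-q),-48,150+140*np.sin(.785-q)],"ram":[0,0,218]}
    c,d=np.cos(a),np.sin(a)
    return {k:np.array([x+c*v[0]-d*v[1],y+d*v[0]+c*v[1],v[2]]) for k,v in L.items()}
def res(p):
    P=pts(p); return np.concatenate([np.r_[proj("side",P[k])[0]-a,proj("top",P[k])[0]-b] for k,(a,b) in M.items()])
r=least_squares(res,[640,50,.3,10]); print(r.x.round(3)); print(r.fun.reshape(-1,4).round(1))
P=pts(r.x); print({k:v.round(1) for k,v in P.items()})
ks,kt=np.array([228.85,335.05]),np.array([186.5,224.5])
print("knob",tri(ks,kt),atz("side",ks,18),atz("top",kt,18))
bs,bt=np.array([325+14.3-.5+0,226+13.7]),np.array([333+15.5-.5,245+15.5-.5])
print("bare",tri(bs,bt))
E
python3 fit.py
```

```text
pocket [515.2  43.5  37. ]
grip [455.4 116.8  69. ]
ball [ 558.6 -127.1  251.2]
ram [581.8 -47.4 218.8]
[583.034 -48.037   0.655   7.342]
[[ 0.3 -0.4  0.6  0.6]
 [-0.1 -0.2 -0.7 -0.2]
 [-0.3  0.7 -0.1  0.2]
 [-0.2  0.2  0.3 -0.3]]
{'pocket': array([514.4,  41.3,  37. ]), 'grip': array([454.8, 119.1,  71. ]), 'ball': array([ 559.1, -126.9,  249. ]), 'ram': array([583., -48., 218.])}
knob [474.33308464 320.89230056  18.55441776] [473.88805093 320.28234513  18.        ] [475.20596396 321.38392614  18.        ]
bare [ 454.31569936 -256.2034643    16.76209754]
```

Residuals are under 1 px. The press is at (583,-48) with a yaw of about 0.655 rad, the shuttle sits at about 7 mm, and the knob is at (474.5,321). I'll travel high and inside the press radius, turning the closing axis to the press y axis.

Emit:
apply_moves(
  targets=[
    [0,10,36,7,1.3],
    [0,10,36,7,1.3],
    [0,10,36,7,1.3],
    [0,10,36,7,1.3],
    [0,10,36,7,1.3],
    [0,10,36,7,1.3],
    [0,10,36,7,1.3],
    [0,10,36,7,1.3],
    [0,10,36,7,1.3],
    [0,10,36,7,1.3],
  ],
  force=30,
)

```text
time: 1.1
ee_pos: [400.0, -298.3, 318.3]
eef_rot: [0.947, 0.321, -0.0, -0.0]
wrist_force: [1.4, -1.1, 0.1]
opening: 85.3
grasp_force: 0.0
```

Emit:
apply_moves(
  targets=[
    [0,5,30,0,0],
    [0,5,30,0,0],
    [0,5,30,0,0],
    [0,5,30,0,0],
    [0,5,30,0,0],
    [0,5,30,0,0],
    [0,5,30,0,0],
    [0,5,30,0,0],
    [0,5,30,0,0],
    [0,5,30,0,0],
  ],
)

```text
time: 2.1
ee_pos: [449.8, 1.1, 318.1]
eef_rot: [0.947, 0.321, -0.0, -0.0]
wrist_force: [1.4, -0.2, 0.7]
opening: 85.6
grasp_force: 0.0
```

Emit:
apply_moves(
  targets=[
    [0,2.5,32,0,0],
    [0,2.5,32,0,0],
    [0,2.5,32,0,0],
    [0,2.5,32,0,0],
    [0,2.5,32,0,0],
    [0,2.5,32,0,0],
    [0,2.5,32,0,0],
    [0,2.5,32,0,0],
    [0,2,32,0,0],
    [0,2,32,0,0],
    [0,0,0,0,0],
  ],
)

```text
schema error: expected 1 to 10 rows
```

Emit:
apply_moves(
  targets=[
    [0,2.5,35,0,0],
    [0,2.5,35,0,0],
    [0,2.5,35,0,0],
    [0,2.5,35,0,0],
    [0,2.5,35,0,0],
    [0,2.5,35,0,0],
    [0,2.5,35,0,0],
    [0,2.5,35,0,0],
    [0,4.5,40,0,0],
    [0,0,0,0,0],
  ],
)

```text
time: 3.1
ee_pos: [473.5, 326.8, 318.5]
eef_rot: [0.946, 0.325, 0.001, -0.003]
wrist_force: [-0.9, -1.0, 0.3]
opening: 85.3
grasp_force: 0.0
```

Emit:
apply_moves(
  targets=[
    [0,0,0,-40,0],
    [0,0,0,-40,0],
    [0,0,0,-40,0],
    [0,0,0,-40,0],
    [0,0,0,-30,0],
    [0,0,0,-20,0],
    [0,0,0,-10,0],
    [0,0,0,0,0],
    [0,0,0,0,0],
    [0,0,0,0,0],
  ],
)

```text
time: 4.1
ee_pos: [475.4, 320.6, 99.6]
eef_rot: [0.947, 0.321, 0.001, -0.0]
wrist_force: [-0.5, 0.7, 0.5]
opening: 85.6
grasp_force: 0.0
```

Run:
```python
from h import *
o=[]
p=env.get_obs()["ee_pos"]; print(p)
for n,c in(("side",(229,310)),("top",(187,222))):
    im=optics.capture(n)[:,:,::-1]; cv2.imwrite(f"pics/{n}1.png",im)
    x,y=c[0]-40,c[1]-50; k=cv2.resize(im[y:y+100,x:x+80],(400,500),interpolation=cv2.INTER_CUBIC)
    for q in (p-[0,0,17],[474.5,321,24]):
        u=(proj(n,q)[0]-[x,y]+.5)*5-.5; cv2.circle(k,tuple(int(v) for v in u),3,(0,0,255),-1)
    o.append(k)
cv2.imwrite("pics/C.png",np.hstack(o))
```

```text
[475.43315846 320.5693403   99.60802324]
```

View pics/C.png

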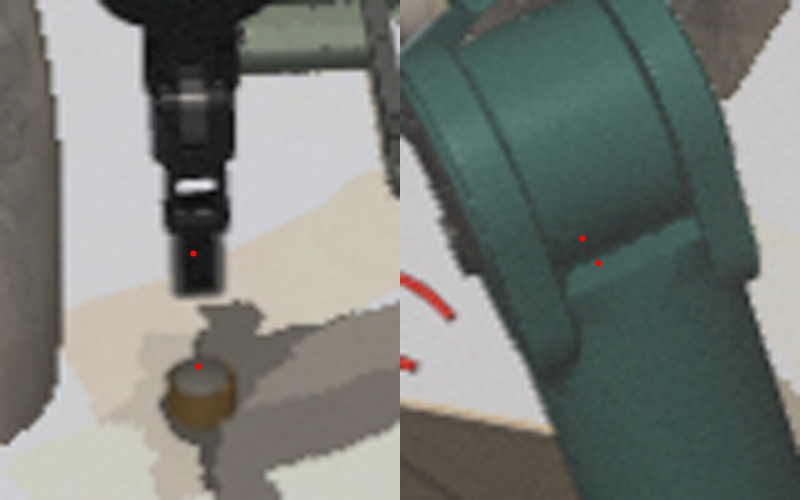

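The gripper is over the knob: in the side crop the finger is at x=197 and the knob at x≈201. The top view is hidden by the arm. I'll descend and grip.

Emit:
apply_moves(
  targets=[
    [0,0,0,-25,0],
    [0,0,0,-20,0],
    [0,0,0,-15,0],
    [0,0,0,-10,0],
    [0,0,0,-5,0],
    [0,0,0,0,0],
    [0.8,0,0,0,0],
    [0.8,0,0,0,0],
    [0.8,0,0,0,0],
    [0.8,0,0,0,0],
  ],
)

```text
time: 5.2
ee_pos: [474.9, 320.3, 23.8]
eef_rot: [0.947, 0.321, 0.0, -0.0]
wrist_force: [-1.8, -1.3, 12.2]
opening: 28.7
grasp_force: 31.7
```

Emit:
apply_moves(
  targets=[
    [0.8,0,0,0,0],
    [0.8,0,0,0,0],
    [0.8,0,0,0,0],
    [0.8,0,0,0,0],
    [0.8,0,0,0,0],
  ],
)

```text
time: 5.7
ee_pos: [474.9, 320.2, 23.9]
eef_rot: [0.947, 0.321, 0.0, -0.0]
wrist_force: [0.3, -0.5, 6.0]
opening: 28.7
grasp_force: 29.6
```

Emit:
apply_moves(
  targets=[
    [0.8,0,0,5,0],
    [0.8,0,0,20,0],
    [0.8,0,0,35,0],
    [0.8,0,0,30,0],
    [0.8,0,0,10,0],
    [0.8,0,0,0,0],
  ],
)

```text
time: 6.3
ee_pos: [475.4, 320.4, 124.6]
eef_rot: [0.947, 0.321, 0.001, -0.0]
wrist_force: [-0.7, 0.2, -0.9]
opening: 28.3
grasp_force: 29.9
```

Run:
```python
from h import *
s=env.get_obs(); p=s["ee_pos"]; print(p,s["opening"],s["wrist_force"])
im=optics.capture("side")[:,:,::-1]
c=proj("side",p)[0].astype(int); x,y=c[0]-30,c[1]-35
k=cv2.resize(im[y:y+70,x:x+60],(600,560)[:2] if 0 else (480,560),interpolation=cv2.INTER_CUBIC)
for q in (p,p-[0,0,24]):
    u=(proj("side",q)[0]-[x,y]+.5)*8-.5; cv2.circle(k,tuple(int(v) for v in u),3,(0,0,255),-1)
cv2.imwrite("pics/D.png",k)
```

```text
[475.40725568 320.42738859 124.56862682] 28.325080538438584 [-0.6774637   0.20556694 -0.91556348]
```

View pics/D.png

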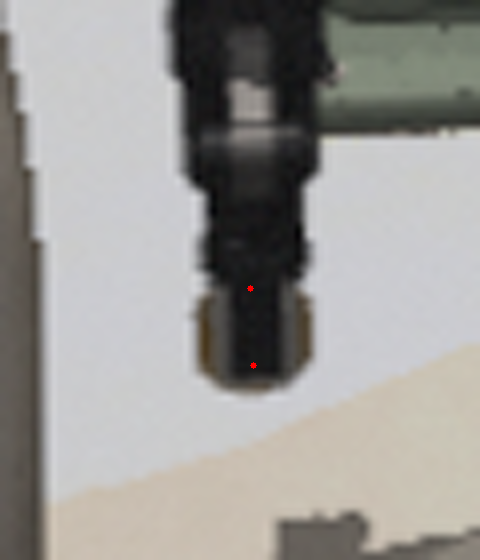

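The knob is held upright and centred, with its foot 24 mm below the TCP. Next I carry it to the pocket at about (515,42).

Emit:
apply_moves(
  targets=[
    [0.8,1,-10,10,0],
    [0.8,3,-20,5,0],
    [0.8,4,-30,0,0],
    [0.8,5,-35,0,0],
    [0.8,5,-35,0,0],
    [0.8,5,-35,0,0],
    [0.8,5,-35,0,0],
    [0.8,5,-35,0,0],
    [0.8,4,-28,0,0],
    [0.8,2.5,-15,0,0],
  ],
)

```text
time: 7.35
ee_pos: [512.8, 37.4, 137.1]
eef_rot: [0.948, 0.319, -0.002, 0.001]
wrist_force: [0.2, 1.0, -0.8]
opening: 28.3
grasp_force: 29.9
```

Emit:
apply_moves(
  targets=[
    [0.8,0,0,-10,0],
    [0.8,0,0,-15,0],
    [0.8,0,0,-15,0],
    [0.8,0,0,-10,0],
    [0.8,0,0,-5,0],
    [0.8,0,0,0,0],
    [0.8,0,0,0,0],
  ],
)

```text
time: 8.05
ee_pos: [514.2, 42.5, 83.4]
eef_rot: [0.947, 0.321, 0.0, -0.0]
wrist_force: [-0.2, -0.7, -1.2]
opening: 28.6
grasp_force: 29.9
```

Run:
```python
from h import *
s=env.get_obs(); p=s["ee_pos"]; print(p,s["opening"],s["wrist_force"])
o=[]
for n in("side","top"):
    im=optics.capture(n)[:,:,::-1]
    c=proj(n,p-[0,0,20])[0].astype(int); x,y=c[0]-33,c[1]-35
    k=cv2.resize(im[y:y+75,x:x+66],(396,450),interpolation=cv2.INTER_CUBIC)
    for q in (p-[0,0,24],[515,42,37]):
        u=(proj(n,q)[0]-[x,y]+.5)*6-.5; cv2.circle(k,tuple(int(v) for v in u),2,(0,0,255),-1)
    o.append(k)
cv2.imwrite("pics/E.png",np.hstack(o))
```

```text
[514.20419323  42.49085668  83.35169548] 28.566226965648323 [-0.18701494 -0.70479944 -1.17351953]
```

View pics/E.png

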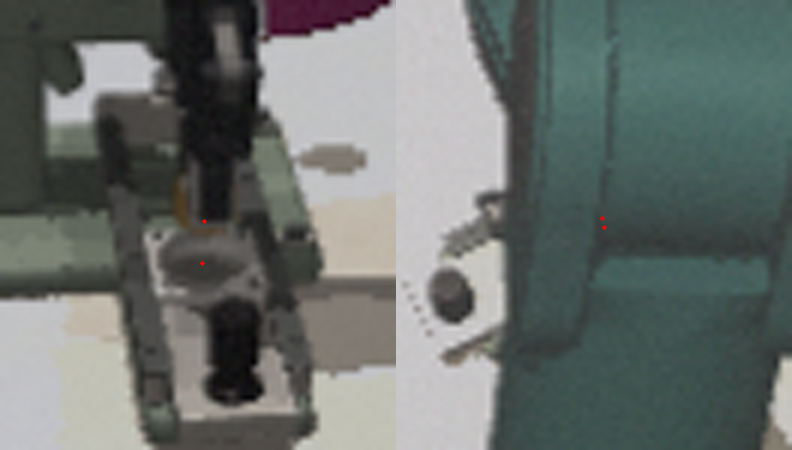

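The knob hangs over the pocket in the side view, with its foot at (205,221) and the pocket at (203,263) in the crop. I'll lower it slowly.

Emit:
apply_moves(
  targets=[
    [0.8,0.5,0,-10,0],
    [0.8,0,0,-6,0],
    [0.8,0,0,-3,0],
    [0.8,0,0,-2,0],
    [0.8,0,0,0,0],
    [0.8,0,0,0,0],
  ],
)

```text
time: 8.75
ee_pos: [514.7, 42.1, 62.3]
eef_rot: [0.947, 0.321, -0.0, -0.0]
wrist_force: [-0.7, -0.1, -0.6]
opening: 28.5
grasp_force: 29.9
```

Emit:
apply_moves(
  targets=[
    [0.8,0,0,-1.5,0],
    [0.8,0,0,-1.5,0],
    [0.8,0,0,-1,0],
    [0.8,0,0,0,0],
    [0.8,0,0,0,0],
  ],
)

```text
time: 9.25
ee_pos: [514.7, 42.0, 58.3]
eef_rot: [0.947, 0.321, 0.0, 0.0]
wrist_force: [-0.9, 0.0, -0.2]
opening: 28.9
grasp_force: 29.9
```

No contact force and already about 3 mm below the rim, so the foot is in the pocket. I'll go on.

Emit:
apply_moves(
  targets=[
    [0.8,0,0,-1,0],
    [0.8,0,0,-1,0],
    [0.8,0,0,-0.7,0],
    [0.8,0,0,0,0],
    [0.8,0,0,0,0],
  ],
)

```text
time: 9.75
ee_pos: [514.8, 41.9, 55.6]
eef_rot: [0.947, 0.321, 0.0, 0.0]
wrist_force: [-0.2, -0.8, -0.7]
opening: 29.0
grasp_force: 29.9
```

Emit:
apply_moves(
  targets=[
    [0.8,0,0,-0.5,0],
    [0.8,0,0,-0.5,0],
    [0.8,0,0,0,0],
    [0.8,0,0,0,0],
  ],
)

```text
time: 10.15
ee_pos: [514.8, 41.9, 54.9]
eef_rot: [0.947, 0.321, 0.0, 0.0]
wrist_force: [0.3, -0.4, 4.5]
opening: 28.4
grasp_force: 30.4
```

Emit:
apply_moves(
  targets=[
    [0.6,0,0,0,0],
    [0.5,0,0,0,0],
    [0.4,0,0,0,0],
    [0.2,0,0,0,0],
    [0.1,0,0,0,0],
    [0.1,0,0,0,0],
    [0.1,0,0,3,0],
    [0.1,0,0,15,0],
    [0.1,0,0,30,0],
    [0.1,0,0,30,0],
  ],
)

```text
time: 11.15
ee_pos: [514.0, 42.0, 133.2]
eef_rot: [0.947, 0.321, -0.001, -0.0]
wrist_force: [1.0, 0.1, -1.2]
opening: 76.7
grasp_force: 0.0
```

Emit:
apply_moves(
  targets=[
    [0.1,-6,8,0,0],
    [0.1,-18,23,0,0],
    [0.1,-21,28,0,0],
    [0.1,-12,15,0,0],
    [0.1,-3,3,0,0],
    [0.1,0,0,0,0],
  ],
)

```text
time: 11.75
ee_pos: [454.0, 119.3, 132.4]
eef_rot: [0.947, 0.322, -0.0, 0.0]
wrist_force: [0.0, -0.6, 0.5]
opening: 77.0
grasp_force: 0.0
```

Run:
```python
from h import *
s=env.get_obs(); p=s["ee_pos"]; print(p,s["opening"],s["wrist_force"])
o=[]
for n in("side","top"):
    im=optics.capture(n)[:,:,::-1]
    c=proj(n,[500,62,50])[0].astype(int); x,y=c[0]-33,c[1]-37
    k=cv2.resize(im[y:y+75,x:x+66],(396,450),interpolation=cv2.INTER_CUBIC)
    for q in ([515,42,55],[455,119,71]):
        u=(proj(n,q)[0]-[x,y]+.5)*6-.5; cv2.circle(k,tuple(int(v) for v in u),2,(0,0,255),-1)
    o.append(k)
cv2.imwrite("pics/F.png",np.hstack(o))
```

```text
[454.00008579 119.28473902 132.35151435] 77.02903400592416 [ 0.04210881 -0.62300734  0.49854891]
```

View pics/F.png

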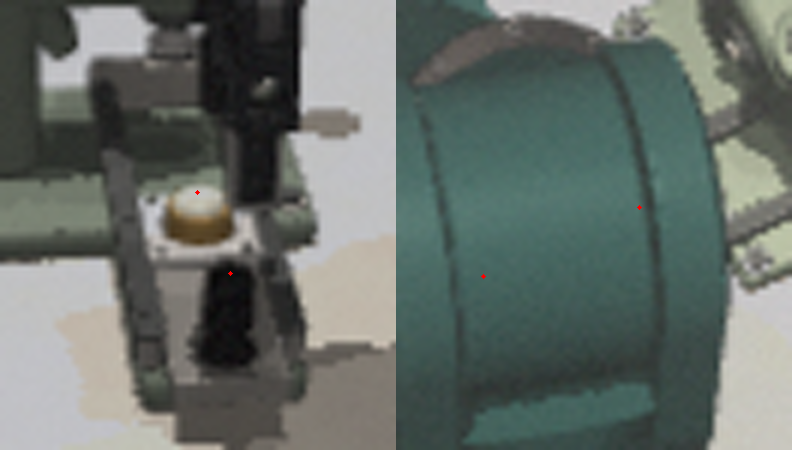

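The knob sits upright in the pocket and the gripper is over the black grip. I'll descend and take it.

Emit:
apply_moves(
  targets=[
    [0,0,0,-25,0],
    [0,0,0,-20,0],
    [0,0,0,-15,0],
    [0,0,0,-8,0],
    [0,0,0,-2,0],
    [0.5,0,0,0,0],
    [0.8,0,0,0,0],
    [0.9,0,0,0,0],
    [0.9,0,0,0,0],
    [0.9,0,0,0,0],
  ],
  force=25,
)

```text
time: 12.85
ee_pos: [455.1, 118.9, 63.2]
eef_rot: [0.947, 0.321, 0.001, 0.0]
wrist_force: [0.2, -0.3, 4.8]
opening: 20.9
grasp_force: 24.3
```

Emit:
apply_moves(
  targets=[
    [0.9,1.2,-1.6,0,0],
    [0.9,3.1,-4,0,0],
    [0.9,5.5,-7.2,0,0],
    [0.9,7.3,-9.5,0,0],
    [0.9,7.3,-9.5,0,0],
    [0.9,7.3,-9.5,0,0],
    [0.9,7.3,-9.5,0,0],
    [0.9,5.5,-7.2,0,0],
    [0.9,3.1,-4,0,0],
    [0.9,0,0,0,0],
  ],
)

```text
time: 13.85
ee_pos: [502.6, 56.0, 63.2]
eef_rot: [0.947, 0.321, 0.0, 0.001]
wrist_force: [-0.7, -1.6, 6.3]
opening: 20.9
grasp_force: 24.5
```

Emit:
apply_moves(
  targets=[
    [0.9,3.7,-4.8,0,0],
    [0.9,4.9,-6.4,0,0],
    [0.9,3.7,-4.8,0,0],
    [0.9,2.4,-3.2,0,0],
    [0.9,1.2,-1.6,0,0],
    [0.9,0,0,0,0],
  ],
)

```text
time: 14.45
ee_pos: [517.8, 36.0, 63.2]
eef_rot: [0.947, 0.321, -0.0, 0.0]
wrist_force: [-1.5, -1.3, 7.0]
opening: 21.0
grasp_force: 24.6
```

Emit:
apply_moves(
  targets=[
    [0.9,1.8,-2.4,0,0],
    [0.9,1.2,-1.6,0,0],
    [0.9,0.6,-0.8,0,0],
    [0.9,0,0,0,0],
    [0.9,0,0,0,0],
  ],
)

```text
time: 14.95
ee_pos: [521.2, 31.5, 63.2]
eef_rot: [0.947, 0.321, -0.0, 0.0]
wrist_force: [-1.8, -0.1, 6.1]
opening: 20.9
grasp_force: 24.6
```

Emit:
apply_moves(
  targets=[
    [0.9,0.9,-1.2,0,0],
    [0.9,0.9,-1.2,0,0],
    [0.9,0,0,0,0],
    [0.9,0,0,0,0],
  ],
)

```text
time: 15.35
ee_pos: [523.0, 29.1, 63.2]
eef_rot: [0.947, 0.321, -0.0, 0.0]
wrist_force: [-2.3, 0.4, 7.2]
opening: 20.7
grasp_force: 24.6
```

Emit:
apply_moves(
  targets=[
    [0.9,0.9,-1.2,0,0],
    [0.9,0,0,0,0],
    [0.9,0,0,0,0],
  ],
)

```text
time: 15.65
ee_pos: [523.0, 29.0, 63.2]
eef_rot: [0.947, 0.322, -0.001, -0.001]
wrist_force: [-3.7, 2.8, 8.0]
opening: 20.7
grasp_force: 24.8
```

Emit:
apply_moves(
  targets=[
    [0.9,0.6,-0.8,0,0],
    [0.9,0.6,-0.8,0,0],
    [0.9,0,0,0,0],
    [0.9,0,0,0,0],
  ],
)

```text
time: 16.05
ee_pos: [523.1, 29.0, 63.2]
eef_rot: [0.947, 0.322, -0.001, -0.001]
wrist_force: [-5.9, 5.5, 10.5]
opening: 20.8
grasp_force: 25.1
```

The shuttle is on its end stop: it travelled 112.7 mm and the force rises without motion. I'll release, go up and over to the lever ball, and work out the arc.

Emit:
apply_moves(
  targets=[
    [0.7,-0.6,0.8,0,0],
    [0.5,0,0,0,0],
    [0.4,0,0,0,0],
    [0.4,0,0,0,0],
    [0.4,0,0,3,0],
    [0.4,0,0,15,0],
    [0.4,0,0,35,0],
    [0.4,0,0,45,0],
    [0.4,0,0,45,0],
    [0.4,0,0,45,0],
  ],
)

```text
time: 17.05
ee_pos: [524.9, 26.2, 252.1]
eef_rot: [0.947, 0.321, -0.0, 0.0]
wrist_force: [1.5, 0.1, -0.6]
opening: 51.3
grasp_force: 0.0
```

Emit:
apply_moves(
  targets=[
    [0.2,0,0,40,0],
    [0,0,0,25,0],
    [0,0,-5,4,0],
    [0,4,-17,0,0],
    [0,6,-28,0,0],
    [0,8,-35,0,0],
    [0,8,-35,0,0],
    [0,6,-25,0,0],
    [0,2,-8,0,0],
    [0,0,0,0,0],
  ],
)

```text
time: 18.05
ee_pos: [558.4, -127.5, 318.2]
eef_rot: [0.948, 0.32, -0.001, -0.001]
wrist_force: [-0.2, 0.5, 0.3]
opening: 85.9
grasp_force: 0.0
```

Run:
```python
from h import *
s=env.get_obs(); print(s["ee_pos"],s["opening"],s["wrist_force"])
a=.65;c,d=np.cos(a),np.sin(a)
def ball(q):
    lx=32-140*np.cos(.785-q); return np.array([582.5+c*lx+d*48,-48.8+d*lx-c*48,150+140*np.sin(.785-q)])
P=[ball(q) for q in np.r_[0:.61:.06,.66,.71,.76]]; print(P[0],P[-1]); print(np.diff(P,axis=0).round(1))
o=[]
for n in("side","top"):
    im=optics.capture(n)[:,:,::-1]; cv2.imwrite(f"pics/{n}g.png",im)
    x,y=(proj(n,[570,-80,180])[0]-[33,50]).astype(int)
    k=cv2.resize(im[y:y+100,x:x+66],(396,600),interpolation=cv2.INTER_CUBIC)
    for q in (ball(0),s["ee_pos"]):
        u=(proj(n,q)[0]-[x,y]+.5)*6-.5; cv2.circle(k,tuple(int(v) for v in u),2,(0,0,255),-1)
    o.append(k)
cv2.imwrite("pics/G.png",np.hstack(o))
```

```text
[ 558.41082044 -127.50291551  318.24804091] 85.88269911848967 [-0.15232194  0.46418868  0.286685  ]
[ 558.18398138 -127.58030432  248.95552535] [ 525.60672408 -152.34567862  153.49963543]
[[-4.6 -3.5 -6.1]
 [-4.3 -3.3 -6.5]
 [-4.  -3.  -6.8]
 [-3.6 -2.8 -7. ]
 [-3.3 -2.5 -7.3]
 [-2.9 -2.2 -7.5]
 [-2.6 -2.  -7.8]
 [-2.2 -1.7 -7.9]
 [-1.8 -1.4 -8.1]
 [-1.4 -1.1 -8.2]
 [-1.  -0.8 -8.3]
 [-0.6 -0.4 -7. ]
 [-0.3 -0.2 -7. ]]
```

View pics/G.png

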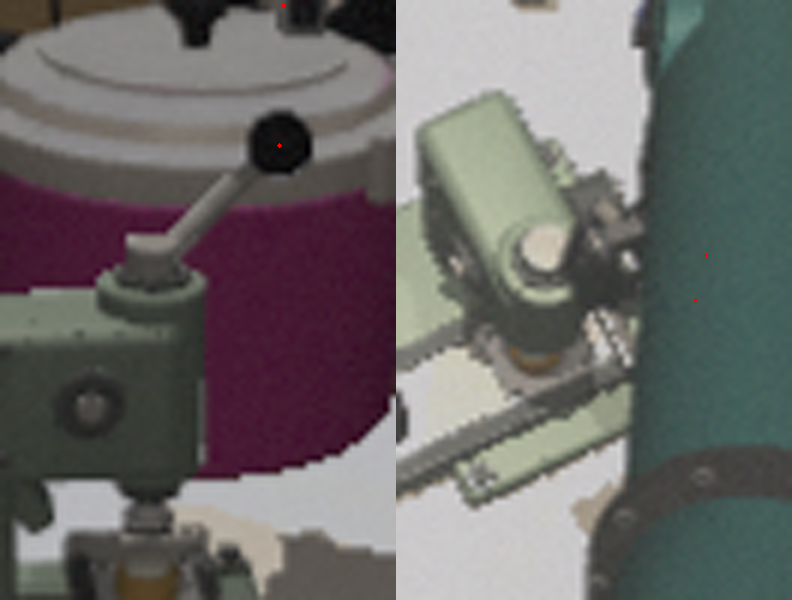

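The shuttle is home with the knob under the ram, and the ball projects exactly at (280,146) in the side crop. I'll descend and grip it.

Emit:
apply_moves(
  targets=[
    [0,0,0,-20,0],
    [0,0,0,-20,0],
    [0,0,0,-17,0],
    [0,0,0,-10,0],
    [0,0,0,-4,0],
    [0,0,0,0,0],
    [0.5,0,0,0,0],
    [0.7,0,0,0,0],
    [0.8,0,0,0,0],
    [0.8,0,0,0,0],
  ],
  force=50,
)

```text
time: 19.15
ee_pos: [559.3, -126.4, 249.2]
eef_rot: [0.947, 0.321, 0.0, 0.001]
wrist_force: [-1.2, 0.3, 3.6]
opening: 31.3
grasp_force: 49.2
```

Emit:
apply_moves(
  targets=[
    [0.8,0,0,0,0],
    [0.8,0,0,0,0],
    [0.8,0,0,0,0],
  ],
)

```text
time: 19.45
ee_pos: [559.2, -126.5, 249.1]
eef_rot: [0.947, 0.321, 0.0, 0.001]
wrist_force: [-0.5, -0.8, 4.7]
opening: 31.5
grasp_force: 49.2
```

Emit:
apply_moves(
  targets=[
    [0.8,-4.6,-3.5,-6.1,0],
    [0.8,-4.3,-3.3,-6.5,0],
    [0.8,-4,-3,-6.8,0],
    [0.8,-3.6,-2.8,-7,0],
    [0.8,-3.3,-2.5,-7.3,0],
    [0.8,0,0,0,0],
  ],
)

```text
time: 20.05
ee_pos: [539.3, -141.6, 214.7]
eef_rot: [0.947, 0.321, 0.0, 0.0]
wrist_force: [-0.9, -1.1, 5.7]
opening: 31.7
grasp_force: 50.3
```

Emit:
apply_moves(
  targets=[
    [0.8,-2.9,-2.2,-7.5,0],
    [0.8,-2.6,-2,-7.8,0],
    [0.8,-2.2,-1.7,-7.9,0],
    [0.8,-1.8,-1.4,-8.1,0],
    [0.8,0,0,0,0],
    [0.8,0,0,0,0],
  ],
)

```text
time: 20.65
ee_pos: [529.9, -148.7, 184.0]
eef_rot: [0.947, 0.321, -0.0, 0.0]
wrist_force: [-1.0, -0.5, 5.3]
opening: 31.5
grasp_force: 51.6
```

Emit:
apply_moves(
  targets=[
    [0.8,-1.4,-1.1,-8.2,0],
    [0.8,-0.5,-0.4,-4,0],
    [0.8,-0.5,-0.4,-4,0],
    [0.8,0,0,0,0],
    [0.8,0,0,0,0],
  ],
)

```text
time: 21.15
ee_pos: [527.5, -150.5, 168.0]
eef_rot: [0.947, 0.321, -0.0, 0.0]
wrist_force: [-1.5, -1.6, 5.4]
opening: 31.8
grasp_force: 52.4
```

Emit:
apply_moves(
  targets=[
    [0.8,-0.4,-0.3,-4,0],
    [0.8,-0.3,-0.2,-4,0],
    [0.8,-0.2,-0.1,-3,0],
    [0.8,0,0,0,0],
    [0.8,0,0,0,0],
  ],
)

```text
time: 21.65
ee_pos: [526.6, -151.2, 157.2]
eef_rot: [0.947, 0.321, -0.0, 0.0]
wrist_force: [-2.8, -2.0, 7.1]
opening: 31.7
grasp_force: 53.0
```

Emit:
apply_moves(
  targets=[
    [0.8,-0.1,0,-2,0],
    [0.8,0,0,-1.5,0],
    [0.8,0,0,0,0],
    [0.8,0,0,0,0],
    [0.8,0,0,0,0],
  ],
)

```text
time: 22.15
ee_pos: [526.5, -151.3, 153.8]
eef_rot: [0.947, 0.321, -0.0, 0.0]
wrist_force: [-2.5, -1.6, 6.9]
opening: 31.4
grasp_force: 53.2
```

Run:
```python
from h import *
s=env.get_obs(); print(s["ee_pos"],s["opening"],s["wrist_force"],s["qvel"].round(3))
im=np.mean([optics.capture("side") for _ in range(8)],0).astype(np.uint8)[:,:,::-1]
x,y=(proj("side",[582,-49,75])[0]-[25,32]).astype(int)
def up(i): return cv2.resize(i[y:y+60,x:x+40],(400,600),interpolation=cv2.INTER_CUBIC)
cv2.imwrite("pics/H.png",np.hstack([up(cv2.imread("pics/sideg.png")),up(im)]))
```

```text
[ 526.53044303 -151.29137549  153.81665351] 31.42327069779745 [-2.47915983 -1.55326597  6.86249059] [-0.001 -0.001  0.001 -0.002 -0.    -0.     0.001]
```

View pics/H.png

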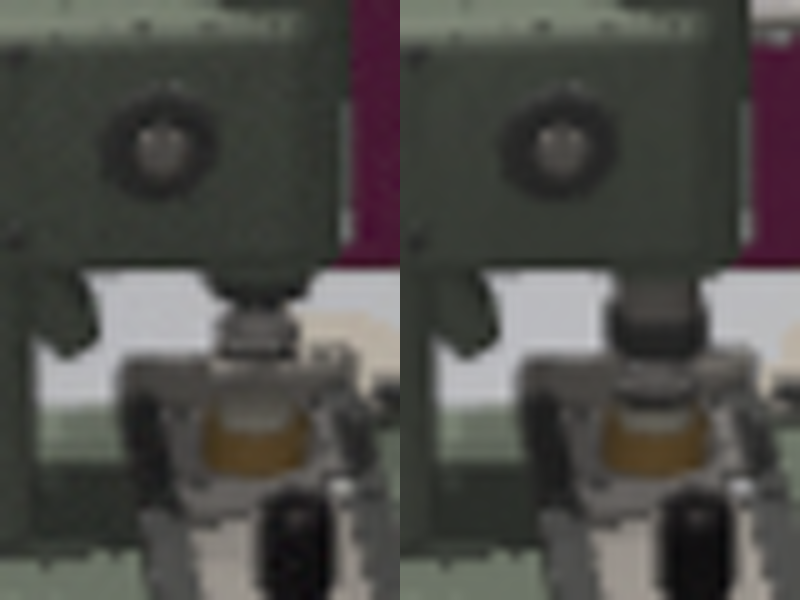

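The pad rests on the stone, and the ram has dropped about 18 mm: its end face moved from y≈300 to y≈355 in the crop. That gives a squeeze of about 4 mm, matching lever ≈0.76 rad and the ~7 N hold. Nothing is moving, so I'm handing in.

```bash
python3 -c "
from bench import env
print(env.hand_in())"
```

```text
the job is handed in; nothing more can be done
None
```

I handed the job in at about 22 s: the stone-capped knob is seated in the pocket, the shuttle is on its end stop, and the lever is held at about 0.76 rad, which squeezes the pad roughly 4 mm by arm position and picture; no verdict came back.

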